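# Close the strainer pot: seat the disc, screw the ring over it

## Task

Lay the loose strainer disc flat into the recess in the mouth of the small pot. Then set the threaded ring over it and screw it down clockwise until it is snug and holds the disc tight; go by feel and do not force anything. Leave the other things on the bench where they are.

Things in the scene. Friction and masses are not known exactly. Their poses are not given: they have to be found in the camera images.
- pot: small round aluminium pot fixed to the bench. Origin: centre of its underside, on the bench; z up. Foot 92 mm across, 5 high; body 72 mm across up to 42 mm; above it an open threaded neck 48 mm across, rim at 62 mm. The neck is pressed into the pot at a random angle, so this yaw does not tell where the thread starts.
- mouth (a point): centre of the pot's mouth at rim height (62 mm over the bench); z up. In the mouth is a round recess 42 mm across, 4.5 mm deep, with a rubber gasket (yields 1 mm per 20 N) on its flat ledge; the disc fits with 1 mm clearance all round. Seated, the disc's underside is 4.5 mm below this point and its top face 1.5 mm above it.
- thread (a point): on the pot's axis, 9 mm below the rim, mid-height of the neck's outside thread: three starts, 22.5 mm lead a turn (3.6 mm per rad), ridges 57 mm across and 3 mm thick, the first 2 mm below the rim. The ring screws DOWN when turned clockwise seen from above. A screwed-down ring stays put.
- disc: loose steel strainer disc, 40 mm across, 6 mm thick, lower edge chamfered, with a round centre knob 12 mm across and 14 mm tall (knob top 20 mm over the underside). Origin: centre of the underside; z up along the knob. 60 g. Lies on the bench, knob up.
- ring: loose brass screw ring, about 120 g, 30 mm hole through it; lies collar up. Origin: centre of its lower edge; z up. Round ribbed skirt 66 mm across from 0 to 16.6 mm; inside it three lugs 3 mm thick at the very bottom, 120 deg apart, tips on a 50.4 mm circle; its inner face, at 12.6 mm, presses on the disc. At rest on the thread before turning, the origin is 2 to 9.5 mm below the rim.
- collar (a point): centre of the ring's hexagon collar, 24.6 mm over its lower edge; axes as the ring's. 48 mm across flats, 55 across corners, from 16.6 to 32.6 mm; flats face +x, -x and every 60 deg. Turned clockwise with a light push the ring sinks; within 1/3 turn its lugs pass under the next ridge; some 50 deg later (11 mm below the rim) it meets resistance, rising 2 N m per rad: 0.2 to 0.5 is snug.
- glue_bottle: bystander: white glue bottle with a pointed cap, 45 mm across, 104 mm tall; origin at the centre of its underside
- tape_roll: bystander: roll of tape lying flat, 46 mm across, 18 mm high; origin at the centre of its underside
- wax_block: bystander: brown block, 30 x 56 x 22 mm; origin at the centre of its underside

How it is judged:
On the way:
1. the disc lies flat on the ledge in the mouth while the ring is still off the pot (horizontal distance between disc and mouth below 0.0025 m and z of disc in the frame of mouth below -0.0035 m and angle between disc's own z axis and vertical below 0.06 rad and horizontal distance between ring and mouth above 0.05 m), for 0.2 s.
At the end, for the whole second after the job is handed in: Disc flat (3.4 deg) and centred (2.5 mm) on the ledge; ring on the neck above it, level (3.4 deg), centred (3 mm), lower edge 9.8 to 14 mm below the rim, pressing on the disc with more than 2.5 N (its weight alone: about 1 N), at rest (horizontal distance between disc and mouth below 0.0025 m and z of disc in the frame of mouth below -0.0035 m and angle between each of disc, ring's own z axis and vertical below 0.06 rad and horizontal distance between ring and mouth below 0.003 m and z of ring in the frame of mouth between -0.014 and -0.0098 m and contact force between ring and disc above 2.5 N and linear speed of ring below 0.01 m/s); the robot touches nothing.
It fails at once if the ring is forced: it presses on the disc with more than 40 N (contact force between ring and disc above 40 N).
It fails at once if the disc is forced into the pot with more than 40 N (contact force between disc and pot above 40 N).
It fails at once if a bystander is moved by more than 30 mm (distance of any of glue_bottle, tape_roll, wax_block from where it was at the start of the episode above 0.03 m).
It also fails if it takes over 72 s, if anything falls off the work surface, if the arm or the gripper's body presses on something with over 40 N, if the wrist force passes 120 N, or if a joint passes its speed limit or range.

## Robot

A 6-joint arm with a two-finger parallel gripper is mounted at the origin on a cart in front of the work surface, level with it; the furniture and walls round the work are solid. World frame = base frame: x ahead of the robot, y to its left, z up, the work surface at z = 0. Lengths are in m, angles in rad, forces in N, time in s.
With the tool pointing down it reaches from about 0.3 to 0.75 m from the base axis. Payload 8.5 kg.
Tool frame: the origin (TCP) lies at the centre of the arm's flange, where the gripper is bolted on; the fingertips stand 166 mm ahead of it and the grasp point (between the pads) lies 147 mm ahead of it (manip.finger_overhang is the z of the fingertips in the tool frame, in m); z points along the fingers, y is the line along which they close (so a half turn about z gives the same grasp; the last joint's range is limited). The gripper opens to 88 mm and grips with 3 to 60 N. Pads are 18 mm wide; open, the fingers measure 123 mm over their backs; the gripper's body (75 mm by 187 mm) begins 45 mm behind the grasp point.
Start: joints at [1.033, 0.381, 1.297, -0, 1.464, -0.215], TCP at [0.174, 0.522, 0.405] pointing down, gripper open.
Joint ranges: [-3.11, 3.11], [-0.89, 2.33], [0.22, 2.48], [-1.42, 4.56], [0.17, 2.85], [-2.88, 2.88]. Speed limits (rad/s): [2.39, 2.39, 3.14, 3.14, 3.14, 3.14].

## Interface

Orientations are given as a rotation vector (axis times angle).
In Python, from plant import manip, kin, viewer, order, monitor gives the robot as it stands. Calls block until the motion is done:
- manip.goto(position, orientation): joint-space move of the TCP to a pose.
- manip.movel(position, orientation=None, feed=0.15): straight line of the TCP; orientation=None keeps the orientation; feed is the mean speed in m/s.
- manip.move_joints(angles): joint-space move.
- manip.move_gripper(opening, f_grip=None): opening from 0.0 (shut) to 1.0 (fully open); f_grip is the grip in N (None keeps the last); returns when the fingers have stopped.
- manip.sleep(seconds).
- kin.solve_ik(position, orientation): joint angles nearest the present ones, or None.
- viewer.grab_frame(name): name is "scene" or "top" or "wrist"; returns the picture (400x640x3 uint8, red, green, blue); there is no depth.
- viewer.camera_model(name): a dict with "fov_y" (degrees; the focal length in pixels is half the picture's height over the tangent of half this angle, whatever the lens; pixels are square), "cx", "cy" (the principal point, pixels), "k1" (the pictures are not rectified: a ray, as slopes to the right and down, at radius r is drawn at 1 + k1 r^2 times it, then the intrinsics apply), "R" (3x3) and "t" (3): a world point X has camera coordinates R X + t. Camera axes: x right, y down, z forward; pixel columns grow to the right and rows downward; lengths in m; the calibration is good to about 2 mm. A picture is of the moment at which its call begins: read the wrist's pose just before it. camera_model takes no time and is no camera call; for the wrist camera it gives the pose at the moment of the call.
A pose or a line that the arm cannot do raises manip.MotionError and nothing moves.
- order.job_done(): hands the job in; it is judged then, once.
Readings, each from a call of its own:
- monitor.get_time_s(): time.
- monitor.get_joint_pos(): joint angles.
- monitor.get_qvel(): joint speeds.
- monitor.get_effort(): joint torques, N m.
- monitor.get_position(): TCP position.
- monitor.get_eef_rot(): TCP orientation.
- monitor.get_ft_force(): force on the tool from outside, world axes, zero at the start.
- monitor.get_moment(): the same for the moment, N m.
- monitor.get_width(): opening from 0.0 (shut) to 1.0 (fully open).
- monitor.get_finger_force(): force on a finger pad.
Only numpy, scipy, OpenCV 4.12 (cv2) and the standard library are available. Lean on these libraries where they do the work, as an engineer would, in place of code of your own. Each camera call takes 0.05 s, during which the arm holds its last target. There are 200 camera calls.

## Working session

There is one attempt and no reset: what is moved stays moved. The work goes in short steps, each a Python script; the robot and the scene stay as the last script left them, time stands still between calls to the robot, and variables do not carry over. Pictures are saved under pics/ and viewed, at most 10 in all, crops included, and the job is handed in when it is done.

```bash
ls; mkdir -p pics; python3 - <<'E'
from plant import manip,viewer,monitor
import cv2,numpy as np
a=viewer.grab_frame("top");b=viewer.grab_frame("scene")
cv2.imwrite("pics/top.png",a[:,:,::-1]);cv2.imwrite("pics/scene.png",b[:,:,::-1])
for n in("top","scene","wrist"):
  print(n,viewer.camera_model(n))
print(monitor.get_time_s(),monitor.get_eef_rot(),manip.finger_overhang,monitor.get_width())
E
```

```text
pics
top {'fov_y': 42.37968060898777, 'cx': 320.2792820830182, 'cy': 196.98963902983655, 'k1': -0.06140566745244404, 'R': array([[-0.02584258, -0.99957399, -0.01356441],
       [-0.98913714,  0.02753221, -0.14439422],
       [ 0.14470616,  0.00968554, -0.98942727]]), 't': array([0.31766081, 0.57297938, 0.94349379])}
scene {'fov_y': 44.51183365570244, 'cx': 312.62405129058965, 'cy': 198.14008104574614, 'k1': -0.11987168130284222, 'R': array([[ 0.72667565, -0.68676318, -0.0172869 ],
       [-0.50011575, -0.51159397, -0.6986815 ],
       [ 0.47098485,  0.51636028, -0.71522397]]), 't': array([-0.21595148,  0.47608296,  0.52527036])}
wrist {'fov_y': 71.45166341794129, 'cx': 318.36818761155865, 'cy': 202.7020906609522, 'k1': 0.00909591404121941, 'R': array([[ 0.31608683,  0.94872827, -0.00194553],
       [ 0.91136273, -0.30306666,  0.27851134],
       [ 0.26364196, -0.08980685, -0.96043097]]), 't': array([-0.54893634, -0.04021053,  0.38880197])}
0.1 [-5.04856392e-01 -3.10032959e+00  1.73311524e-03] 0.166 0.9991432801571547
```

View pics/top.png

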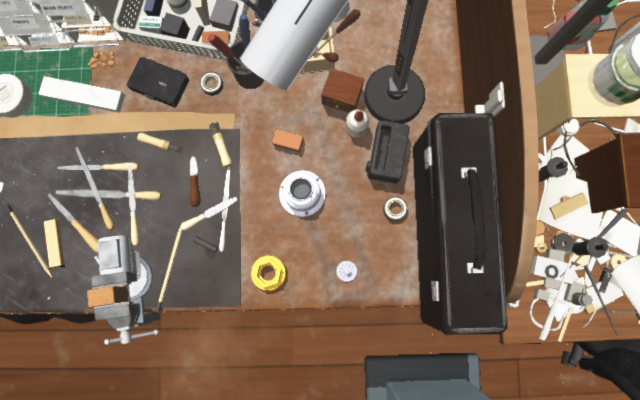

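View pics/scene.png

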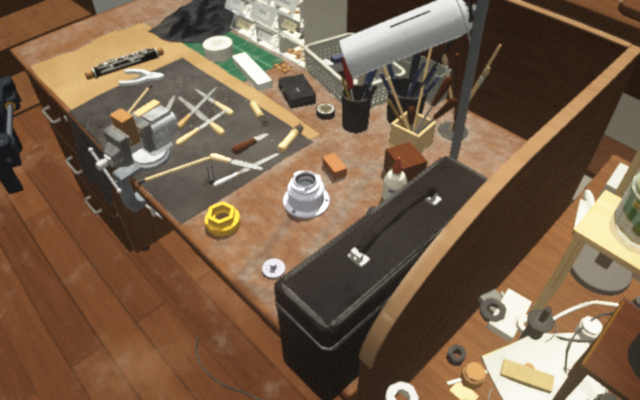

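```bash
cat > h.py <<'E'
from plant import manip,kin,viewer,order,monitor
import numpy as np,cv2
from scipy.spatial.transform import Rotation as Ro
def px2w(m,p,z):
    f=200/np.tan(np.radians(m['fov_y'])/2)
    d=(np.array(p,float)-[m['cx'],m['cy']])/f
    u=d.copy()
    for _ in range(20): u=d/(1+m['k1']*(u@u))
    R=m['R'];c=-R.T@m['t'];r=R.T@np.array([*u,1.])
    return c+r*(z-c[2])/r[2]
def w2px(m,X):
    f=200/np.tan(np.radians(m['fov_y'])/2)
    c=m['R']@np.array(X)+m['t'];u=c[:2]/c[2]
    return u*(1+m['k1']*(u@u))*f+[m['cx'],m['cy']]
def down(yaw): # tool y axis points along world angle yaw+90deg+180
    return (Ro.from_euler('z',yaw)*Ro.from_euler('x',np.pi)).as_rotvec()
def yawnow(): 
    return (Ro.from_rotvec(monitor.get_eef_rot())*Ro.from_euler('x',-np.pi)).as_euler('ZYX')[0]
def shot(n):
    m=viewer.camera_model('wrist');return m,viewer.grab_frame('wrist')
E
python3 - <<'E'
from h import *
np.set_printoptions(precision=4,suppress=True)
t=viewer.camera_model('top');s=viewer.camera_model('scene')
for n,p,q,z in [('pot',(302,189),(306,183),.062),('ring',(268,273),(222,214),.0326),('disc',(347,269),(273,266),.02),('tape',(396,209),None,.018),('glue',(357,118),(396,168),.1)]:
  print(n,px2w(t,p,z),px2w(s,q,z) if q else '')
m=viewer.camera_model('wrist');R=Ro.from_rotvec(monitor.get_eef_rot()).as_matrix()
print('cam in tool',R.T@(-m['R'].T@m['t']-monitor.get_position()));print('cam axes in tool\n',R.T@m['R'].T,yawnow())
P=monitor.get_position();print('tips px',w2px(m,P+R@[0,0,.147]),w2px(m,P+R@[0,.044,.166]))
for x,y in[(.5,0),(.6,0)]:
  for yw in np.arange(-3,3.1,.5):
    q=kin.solve_ik(np.array([x,y,.25]),down(yw)); print(x,round(yw,2),q)
E
```

```text
pot [0.5948 0.336  0.062 ] [0.5894 0.3259 0.062 ]
ring [0.4397 0.4054 0.0326] [0.4397 0.398  0.0326]
disc [0.4435 0.2547 0.02  ] [0.4365 0.2468 0.02  ]
tape [0.5572 0.155  0.018 ] 
glue [0.7185 0.23   0.1   ] [0.7088 0.2096 0.1   ]
cam in tool [ 0.0703 -0.0004  0.0207]
cam axes in tool
 [[ 0.0012 -0.9604 -0.2787]
 [ 1.      0.0014 -0.0004]
 [ 0.0008 -0.2787  0.9604]] 2.818747036938691
tips px [319.0942 266.5729] [396.0061 250.1276]
0.5 -3.0 [-0.2372  0.4722  1.6616  0.      1.0078 -1.9496]
0.5 -2.5 [-0.2372  0.4722  1.6616 -0.      1.0078 -2.4496]
0.5 -2.0 None
0.5 -1.5 [-0.2372  0.4722  1.6616 -0.      1.0078  2.8336]
0.5 -1.0 [-0.2372  0.4722  1.6616 -0.      1.0078  2.3336]
0.5 -0.5 [-0.2372  0.4722  1.6616  0.      1.0078  1.8336]
0.5 0.0 [-0.2372  0.4722  1.6616 -0.      1.0078  1.3336]
0.5 0.5 [-0.2372  0.4722  1.6616  0.      1.0078  0.8336]
0.5 1.0 [-0.2372  0.4722  1.6616 -0.      1.0078  0.3336]
0.5 1.5 [-0.2372  0.4722  1.6616 -0.      1.0078 -0.1664]
0.5 2.0 [-0.2372  0.4722  1.6616  0.      1.0078 -0.6664]
0.5 2.5 [-0.2372  0.4722  1.6616  0.      1.0078 -1.1664]
0.5 3.0 [-0.2372  0.4722  1.6616  0.      1.0078 -1.6664]
0.6 -3.0 [-0.1971  0.6124  1.3728  0.      1.1564 -1.9095]
0.6 -2.5 [-0.1971  0.6124  1.3728  0.      1.1564 -2.4095]
0.6 -2.0 None
0.6 -1.5 [-0.1971  0.6124  1.3728 -0.      1.1564  2.8737]
0.6 -1.0 [-0.1971  0.6124  1.3728 -0.      1.1564  2.3737]
0.6 -0.5 [-0.1971  0.6124  1.3728  0.      1.1564  1.8737]
0.6 0.0 [-0.1971  0.6124  1.3728 -0.      1.1564  1.3737]
0.6 0.5 [-0.1971  0.6124  1.3728  0.      1.1564  0.8737]
0.6 1.0 [-0.1971  0.6124  1.3728 -0.      1.1564  0.3737]
0.6 1.5 [-0.1971  0.6124  1.3728 -0.      1.1564 -0.1263]
0.6 2.0 [-0.1971  0.6124  1.3728  0.      1.1564 -0.6263]
0.6 2.5 [-0.1971  0.6124  1.3728  0.      1.1564 -1.1263]
0.6 3.0 [-0.1971  0.6124  1.3728  0.      1.1564 -1.6263]
```

```bash
python3 - <<'E'
from h import *
import pickle
out=[];D={}
for n,p,z in [('ring',(.440,.402),.0326),('pot',(.592,.331),.062),('disc',(.440,.251),.02)]:
  manip.goto(np.array([*p,z+.23]),down(np.pi/2)); manip.sleep(.3)
  m,a=shot('w'); D[n]=(m,a,monitor.get_position()); cv2.imwrite(f'pics/w_{n}.png',a[:,:,::-1])
  print(n,monitor.get_position(),w2px(m,[*p,z]))
  u=w2px(m,[*p,z]).astype(int); c=a[u[1]-65:u[1]+65,u[0]-65:u[0]+65,::-1]
  out.append(cv2.resize(c,(260,260),interpolation=cv2.INTER_CUBIC))
pickle.dump(D,open('D.pkl','wb'));cv2.imwrite('pics/tri.png',np.hstack(out));print(monitor.get_time_s())
E
```

```text
ring [0.43965399 0.40231646 0.26283873] [317.16457356 215.33697941]
pot [0.59134693 0.33166924 0.29210159] [317.83990255 215.85987967]
disc [0.44046681 0.25118403 0.24990484] [315.81907559 215.24628885]
3.8417
```

View pics/tri.png

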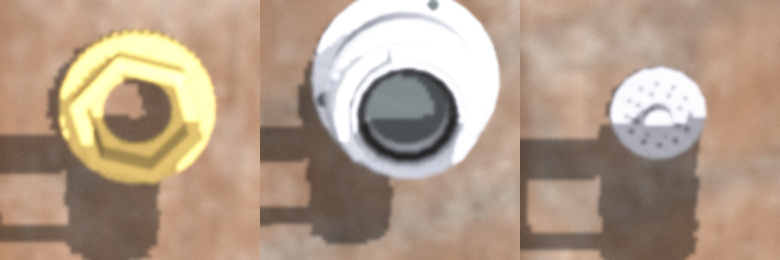

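```bash
cat > fit.py <<'E'
from h import *
def circ(m,mask,z,near):
    k,l,s,c=cv2.connectedComponentsWithStats(mask.astype(np.uint8)); 
    ok=[i for i in range(1,k) if s[i,4]>150]
    i=min(ok,key=lambda i:np.hypot(*(c[i]-near)))
    cn,_=cv2.findContours((l==i).astype(np.uint8),cv2.RETR_EXTERNAL,cv2.CHAIN_APPROX_NONE)
    h=cv2.convexHull(max(cn,key=len))[:,0]
    # dense hull -> world plane
    W=np.array([px2w(m,p,z)[:2] for p in h])*1e3
    A=np.c_[2*W,np.ones(len(W))];x=np.linalg.lstsq(A,(W**2).sum(1),rcond=None)[0]
    r=np.sqrt(x[2]+x[:2]@x[:2]); res=np.hypot(*(W-x[:2]).T)-r
    return x[:2],r,res.std(),s[i]
E
python3 - <<'E'
from fit import *
import pickle
np.set_printoptions(precision=2,suppress=True)
D=pickle.load(open('D.pkl','rb'))
for n,z,near,f in [('disc',.006,(320,207),lambda H:(H[...,1]<70)&(H[...,2]>60)),('ring',.010,(315,212),lambda H:(H[...,1]>130)&(H[...,2]>70)&(H[...,0]>19)&(H[...,0]<35)),('pot',.0615,(326,207),lambda H:(H[...,2]<150)&(H[...,1]<90))]:
  m,a,P=D[n];H=cv2.cvtColor(a,cv2.COLOR_RGB2HSV)
  M=f(H); print(n,circ(m,M,z,near),P*1e3)
  c=np.zeros((130,130));c=M[150:280,252:382]*255; cv2.imwrite(f'pics/m_{n}.png',c)
cv2.imwrite('pics/m.png',np.hstack([cv2.resize(cv2.imread(f'pics/m_{n}.png'),(260,260),interpolation=0) for n in('ring','pot','disc')]))
m,a,P=D['pot'];row=a[207,285:360].astype(int).mean(-1).astype(int);print(row)
E
```

```text
disc (array([428.97, 295.44]), np.float64(242.07125818895864), np.float64(40.0646066278785), array([    0,     9,   640,   340, 78077], dtype=int32)) [440.47 251.18 249.9 ][ WARN:0@0.025] global loadsave.cpp:1063 imwrite_ Unsupported depth image for selected encoder is fallbacked to CV_8U.
Traceback (most recent call last):
  File "fit.py", line 5, in circ
    i=min(ok,key=lambda i:np.hypot(*(c[i]-near)))
ValueError: min() iterable argument is empty
```

```bash
python3 - <<'E'
from fit import *
import pickle
D=pickle.load(open('D.pkl','rb'))
for n,pts in [('disc',[(320,190),(320,222),(320,240),(280,190)]),('ring',[(340,200),(320,190),(300,235),(270,190),(310,250)]),('pot',[(326,195),(326,215),(303,207),(290,240)])]:
  H=cv2.cvtColor(D[n][1],cv2.COLOR_RGB2HSV); print(n,[(H[y,x].tolist()) for x,y in pts])
H=cv2.cvtColor(D['pot'][1],cv2.COLOR_RGB2HSV);print(H[207,290:362,2].tolist(),H[175:245,326,2].tolist())
H=cv2.cvtColor(D['disc'][1],cv2.COLOR_RGB2HSV);print(H[207,285:355:2,1].tolist())
E
```

```text
disc [[120, 2, 253], [113, 16, 143], [13, 57, 103], [13, 58, 214]]
ring [[22, 126, 230], [15, 96, 130], [20, 120, 183], [12, 80, 198], [11, 70, 116]]
pot [[95, 20, 141], [90, 22, 81], [105, 7, 72], [11, 75, 99]]
[255, 255, 255, 255, 255, 255, 246, 244, 253, 250, 189, 97, 68, 72, 103, 131, 142, 139, 139, 141, 141, 138, 141, 142, 143, 140, 139, 140, 140, 140, 140, 141, 141, 140, 140, 139, 139, 141, 142, 143, 143, 140, 139, 131, 115, 110, 108, 109, 101, 90, 83, 82, 81, 88, 96, 98, 81, 64, 57, 59, 99, 179, 246, 254, 254, 255, 255, 255, 255, 255, 255, 255] [255, 255, 255, 255, 255, 254, 255, 254, 238, 143, 75, 69, 80, 102, 125, 137, 141, 140, 141, 139, 141, 141, 140, 141, 141, 143, 142, 144, 146, 142, 143, 142, 139, 131, 110, 92, 80, 80, 81, 81, 81, 83, 81, 81, 83, 84, 109, 136, 154, 148, 116, 74, 48, 41, 55, 93, 137, 170, 198, 213, 220, 222, 220, 202, 189, 182, 180, 178, 176, 173]
[75, 79, 75, 77, 69, 9, 2, 2, 4, 11, 5, 6, 12, 12, 15, 5, 2, 2, 1, 3, 9, 3, 2, 2, 7, 15, 6, 4, 6, 48, 85, 86, 89, 88, 92]
```

```bash
python3 - <<'E'
from fit import *
import pickle
np.set_printoptions(precision=2,suppress=True)
D=pickle.load(open('D.pkl','rb'));o=[]
for n,z,near,f in [('ring',.010,(315,212),lambda H:(H[...,1]>102)&(H[...,0]>15)&(H[...,0]<32)),('pot',.062,(326,207),lambda H:(H[...,2]<165)&(H[...,1]<50)),('disc',.006,(320,207),lambda H:(H[...,1]<32))]:
  m,a,P=D[n];H=cv2.cvtColor(a,cv2.COLOR_RGB2HSV)
  M=f(H).astype(np.uint8); M[:140]=0;M[285:]=0;M[:,:240]=0;M[:,400:]=0
  if n!='ring': M=cv2.morphologyEx(M,cv2.MORPH_OPEN,np.ones((3,3)))
  print(n,circ(m,M,z,near),P*1e3)
  if n=='pot': print(circ(m,M,z-.0045,near))
  o.append(cv2.resize(M[150:280,252:382]*255,(260,260),interpolation=0))
cv2.imwrite('pics/m.png',np.hstack(o))
# ring hexagon orientation: fold edge directions
m,a,P=D['ring']
E
```

```text
ring (array([441.63, 404.37]), np.float64(34.6030723542094), np.float64(0.7895538475264515), array([ 281,  165,   73,   78, 2146], dtype=int32)) [439.65 402.32 262.84]
pot (array([597.9 , 336.97]), np.float64(19.994458760320157), np.float64(0.21855684682442422), array([ 301,  184,   50,   48, 1931], dtype=int32)) [591.35 331.67 292.1 ]
(array([598.02, 335.55]), np.float64(20.424171079480395), np.float64(0.22325397669632413), array([ 301,  184,   50,   48, 1931], dtype=int32))
disc (array([442.19, 253.7 ]), np.float64(20.535769676122264), np.float64(0.34420487669926303), array([ 295,  183,   48,   48, 1807], dtype=int32)) [440.47 251.18 249.9 ]
```

View pics/m.png

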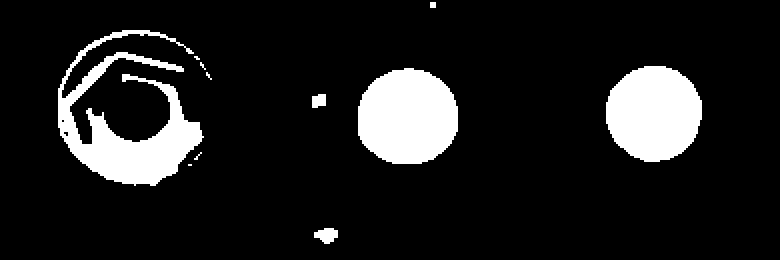

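```bash
cat >> h.py <<'E'
def pos(n=6): return np.mean([monitor.get_position() for _ in range(n)],0)
def fz(n=4): return np.mean([monitor.get_ft_force() for _ in range(n)],0)
def at(p,yaw,feed=.1):
    p=np.array(p,float);manip.movel(p,down(yaw),feed=feed)
E
python3 - <<'E'
from fit import *
import pickle
np.set_printoptions(precision=4,suppress=True)
D=pickle.load(open('D.pkl','rb'));m=D['ring'][0]
C=np.array([px2w(m,(252+x/2,150+y/2),.0326)[:2] for x,y in[(65,105),(118,54),(184,69)]]);c=np.array([.4416,.4044])
v=C-c;print('hex',np.degrees(np.arctan2(v[:,1],v[:,0])),np.hypot(*v.T), [np.degrees(np.arctan2(*(C[i+1]-C[i])[::-1])) for i in(0,1)])
y=np.pi/2
print([monitor.get_position() for _ in range(3)],fz())
manip.move_gripper(.45)
at([.4422,.2537,.20],y); print(pos(),monitor.get_time_s())
at([.4422,.2537,.1745],y,.06); print(pos(),fz())
manip.move_gripper(0,f_grip=20); print(monitor.get_width()*88,fz(),monitor.get_finger_force())
at([.4422,.2537,.30],y,.15); print(pos(),fz(),monitor.get_width()*88)
m,a=shot('w');pickle.dump((m,a,monitor.get_position(),monitor.get_eef_rot()),open('held.pkl','wb'))
cv2.imwrite('pics/held.png',a[:,:,::-1]);print(monitor.get_time_s())
E
```

```text
hex [163.2995 102.5493  50.0284] [0.0285 0.0292 0.0297] [np.float64(44.2311910114659), np.float64(-12.868573851310881)]
[array([0.4405, 0.2512, 0.2499]), array([0.4405, 0.2512, 0.2499]), array([0.4405, 0.2512, 0.2499])] [ 0.7361  0.1378 -0.5296]
[0.4423 0.2538 0.2003] 5.3333
[0.4422 0.2537 0.1743] [ 0.3101 -0.8004  0.0622]
11.085419381331361 [0.3477 0.1801 2.4099] 20.00023752450943
[0.442  0.2536 0.2992] [ 0.6299 -0.6522 -1.0091] 10.641696611712897
7.4917
```

View pics/held.png

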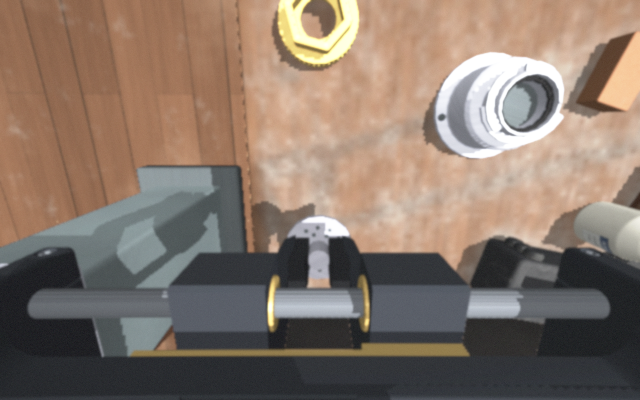

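```bash
python3 - <<'E'
from fit import *
import pickle
from scipy.optimize import least_squares
m,a,P,r=pickle.load(open('held.pkl','rb'));R=Ro.from_rotvec(r).as_matrix()
T=R.T@(np.array([.4422,.2537,.006])-np.array([.4422,.2537,.1743])) # disc face in tool
zt=.1683
H=cv2.cvtColor(a,cv2.COLOR_RGB2HSV)
M=((H[...,1]<35)&(H[...,2]>90)).astype(np.uint8);M[:205]=0;M[240:]=0;M[:,:270]=0;M[:,370:]=0
pts=[]
for x in range(285,354):
  c=np.where(M[:,x])[0]
  if len(c): pts.append((x,c[0]-.5))
print(pts[::5],pts[-1])
pts=np.array(pts,float)
def res(p):
  th=np.linspace(0,np.pi*2,360);c=np.array([w2px(m,P+R@[p[0]+.02*np.cos(t),p[1]+.02*np.sin(t),zt]) for t in th])
  d=np.hypot(*(pts[:,None]-c[None]).transpose(2,0,1));return d.min(1)
s=least_squares(res,[0,0],diff_step=1e-4,x_scale=1e-3);print(s.x,s.fun.mean())
for yy in(-.001,0,.001):print(w2px(m,P+R@[0.02,yy,zt]))
E
```

```text
[(286, np.float64(236.5)), (291, np.float64(226.5)), (296, np.float64(221.5)), (301, np.float64(218.5)), (306, np.float64(215.5)), (311, np.float64(214.5)), (316, np.float64(213.5)), (321, np.float64(213.5)), (326, np.float64(214.5)), (331, np.float64(216.5)), (336, np.float64(218.5)), (341, np.float64(222.5)), (346, np.float64(226.5))] (349, np.float64(232.5))
[0.00148723 0.00128133] 0.40141222020955303
[314.2122147  216.40421647]
[315.99330269 216.40614295]
[317.77437397 216.40807963]
```

```bash
python3 - <<'E'
from fit import *
import pickle
np.set_printoptions(precision=2,suppress=True)
D=pickle.load(open('D.pkl','rb'));m,a,P=D['pot'];H=cv2.cvtColor(a,cv2.COLOR_RGB2HSV)
M=(H[...,1]<45).astype(np.uint8);M[:110]=0;M[285:]=0;M[:,:240]=0;M[:,410:]=0
M=cv2.morphologyEx(M,cv2.MORPH_OPEN,np.ones((5,5)))
for z in(0.,.005):print(circ(m,M,z,(326,195)))
# disc knob top: bright arc ; recess edges by column/row profile
for z in(.062,.0575):
  print(z,[px2w(m,p,z)[:2]*1e3 for p in((300.6,207),(350.7,207),(326,183.8),(326,231.2))])
cv2.imwrite('pics/big.png',cv2.resize(a[170:240,280:370,::-1],(720,560),interpolation=cv2.INTER_CUBIC))
E
```

```text
(array([598.35, 333.8 ]), np.float64(48.816333940335184), np.float64(1.091397772965124), array([ 277,  143,   95,   97, 7189], dtype=int32))
(array([598.24, 335.08]), np.float64(47.916939382935375), np.float64(1.0712898062717657), array([ 277,  143,   95,   97, 7189], dtype=int32))
0.062 [array([578.4 , 338.33]), array([617.87, 338.44]), array([598.22, 357.05]), array([598.62, 317.93])]
0.0575 [array([578.1 , 336.95]), array([618.42, 337.06]), array([598.35, 356.07]), array([598.76, 316.1 ])]
```

View pics/big.png

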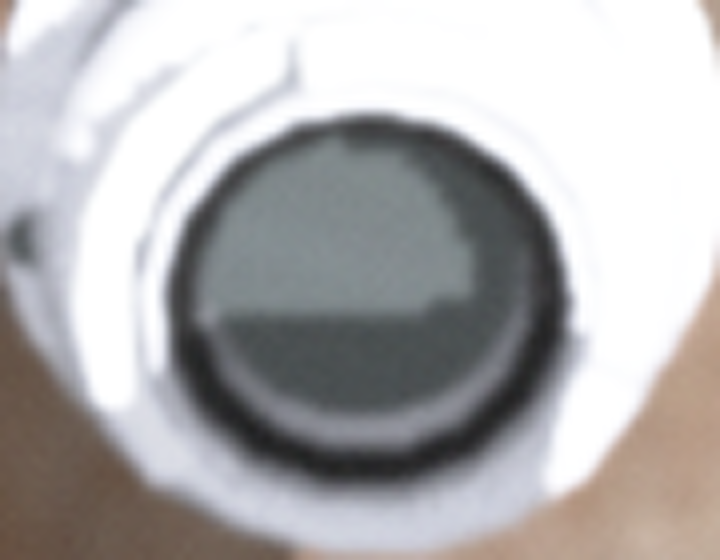

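```bash
cat > place.py <<'E'
from h import *
np.set_printoptions(precision=4,suppress=True)
y=np.pi/2
at([.5967,.3365,.30],y,.25);at([.5967,.3365,.241],y,.12);manip.sleep(.2)
f0=fz(8);print(pos(),f0)
def probe(x0,y0,zs=.2385,ze=.2312):
    z=zs
    while z>ze:
        z-=.0005;at([x0,y0,z],y,.03);f=fz()-f0
        if f[2]>4: break
    return z,f,pos()
base=np.array([.5967,.3365])
offs=[(0,0)]+[(r*np.cos(t),r*np.sin(t)) for r,n in((.0008,6),(.0016,8)) for t in np.arange(n)*2*np.pi/n+np.pi/2]
for o in offs[:8]:
    c=base+o;z,f,p=probe(*c);print(np.array(o)*1e3,z,f,p,monitor.get_time_s())
    if p[2]<.2332: break
    at([*c,.2385],y,.05)
E
python3 place.py
```

```text
[0.5968 0.3365 0.242 ] [ 0.351  -0.5342 -0.8979]
[0. 0.] 0.23149999999999998 [-1.395   0.544   4.7708] [0.5967 0.3365 0.2319] 12.6833
```

```bash
python3 - <<'E'
from fit import *
import pickle
np.set_printoptions(precision=4,suppress=True)
y=np.pi/2
manip.move_gripper(.45);print(fz())
at([.5967,.3365,.26],y,.1);at([.5945,.334,.3074],y,.15);manip.sleep(.2)
m,a=shot('w');print(pos(),fz(),monitor.get_time_s());pickle.dump((m,a),open('seat.pkl','wb'))
H=cv2.cvtColor(a,cv2.COLOR_RGB2HSV)
b=cv2.resize(a[150:250,260:380,::-1],(720,600),interpolation=cv2.INTER_CUBIC);cv2.imwrite('pics/seat.png',b)
print([px2w(m,p,.0635) for p in((260,150),(380,250))])
E
```

```text
[-0.3348  0.3105  0.2958]
[0.5945 0.334  0.3062] [-0.5483  0.1541  0.9732] 14.425
[array([0.5493, 0.3834, 0.0635]), array([0.6491, 0.2974, 0.0635])]
```

View pics/seat.png

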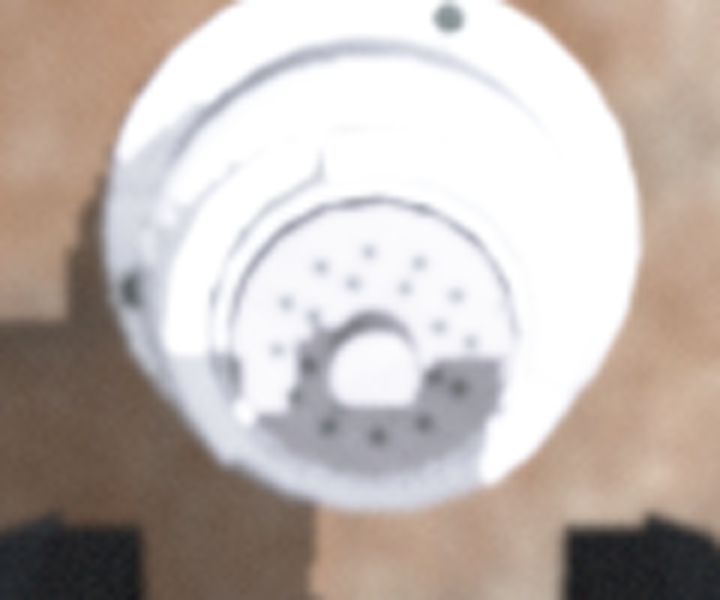

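```bash
python3 - <<'E'
from fit import *
import pickle
np.set_printoptions(precision=4,suppress=True)
m,a=pickle.load(open('seat.pkl','rb'))
print('disc',px2w(m,(322.5,206.2),.0635),'knob',px2w(m,(322.5,211.7),.0775))
d=np.radians; c=[.4402,.404]
print(monitor.get_joint_pos())
manip.goto(np.array([*c,.26]),down(d(164)));manip.move_gripper(1.)
at([*c,.1855],d(164),.12);print(pos(),fz())
manip.move_gripper(0,f_grip=12);print('w',monitor.get_width()*88,pos(),fz(),monitor.get_moment())
manip.move_gripper(1.)
at([*c,.205],d(164),.15);at([*c,.205],d(224),.15);print('j',monitor.get_joint_pos(),yawnow(),monitor.get_time_s())
at([*c,.1855],d(224),.1)
manip.move_gripper(0,f_grip=30);print('w',monitor.get_width()*88,pos(),fz(),monitor.get_moment())
at([*c,.30],d(224),.2);manip.sleep(.2);m,a=shot('w')
print('w',monitor.get_width()*88,pos(),fz(8),monitor.get_time_s())
cv2.imwrite('pics/rheld.png',a[:,:,::-1])
E
```

```text
disc [0.5987 0.3372 0.0635] knob [0.5985 0.337  0.0775]
[0.3387 0.6872 1.0358 0.     1.4205 0.3387]
[0.4404 0.4041 0.1861] [-0.1305  0.2803 -1.1358]
w 47.48627208274499 [0.4403 0.404  0.1857] [1.3391 0.1449 1.273 ] [ 0.1147 -0.0418 -0.0305]
j [ 0.5446  0.6669  1.4226  0.      1.0526 -1.7932] -2.374655750303544 19.9583
w 47.59401977061662 [0.4402 0.404  0.1856] [-0.4524 -1.0779  1.9937] [-0.003   0.028  -0.0153]
w 47.27329982777146 [0.4402 0.404  0.2989] [ 0.3263 -0.2777 -0.8849] 21.9583
```

View pics/rheld.png

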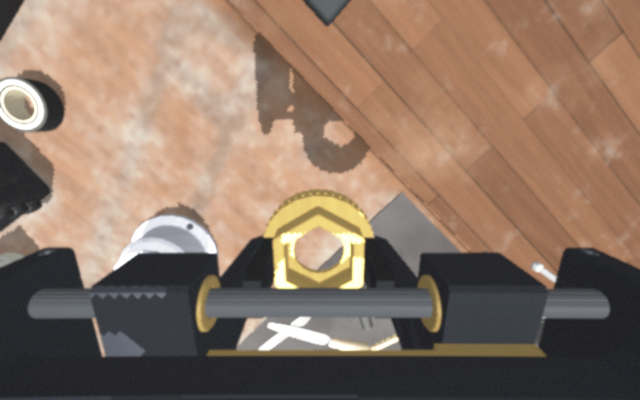

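```bash
cat > ring.py <<'E'
from h import *
np.set_printoptions(precision=4,suppress=True)
Y=np.radians(224)
manip.goto(np.array([.5967,.3364,.30]),down(Y));at([.5967,.3364,.2535],Y,.12);manip.sleep(.2)
f0=fz(8);np.save('f0.npy',f0);print(pos(),f0,monitor.get_joint_pos()[5],monitor.get_time_s())
def probe(c):
    z=.2495
    while z>.2375:
        z-=.0007;at([*c,z],Y,.04);f=fz()-f0
        if f[2]>4: break
    return f,pos()
base=np.array([.5967,.3364])
offs=[(0,0)]+[(.0012*np.cos(t),.0012*np.sin(t)) for t in np.radians([90,270,0,180])]
for o in offs:
    c=base+o;f,p=probe(c);print(np.array(o)*1e3,f,p,monitor.get_moment(),monitor.get_time_s())
    if p[2]<.2463: break
    at([*c,.2495],Y,.05)
E
python3 ring.py
```

```text
[0.5967 0.3366 0.2546] [ 1.2621  0.1205 -0.7692] -1.9976772144439259 23.4167
[0. 0.] [-2.0706  0.5001  5.8139] [0.5967 0.3365 0.2433] [0.1424 0.3174 0.0012] 25.9333
```

```bash
cat > screw.py <<'E'
from h import *
np.set_printoptions(precision=3,suppress=True)
f0=np.load('f0.npy');Y=np.radians(224);c=[.5967,.3364];z=.2430
mz0=np.mean([monitor.get_moment()[2] for _ in range(4)]);tot=0
while tot<200:
    p=pos(2);f=(fz()-f0);mz=np.mean([monitor.get_moment()[2] for _ in range(4)])-mz0
    if tot%15==0 or p[2]<.2373: print(tot,p[2]*1e3-185.6-62,f,round(mz,3),round(monitor.get_time_s(),2))
    if abs(mz)>.33 or f[2]>18 or np.hypot(f[0],f[1])>18: print('stop',tot,p,f,mz);break
    st=2.5 if p[2]<.2375 else 5
    tot+=st
    z+=-.0036*np.radians(st)-np.clip(.00006*(4-f[2]),-.0004,.0003)
    at([*c,z],Y-np.radians(tot),.04)
np.save('tot.npy',[tot,z]);print(monitor.get_joint_pos()[5],monitor.get_time_s())
E
python3 screw.py
```

```text
0 -4.341981869006958 [-2.071  0.5    5.814] 0.0 25.93
15 -5.252741728362878 [-2.458  1.963  4.432] -0.13 26.68
30 -6.181340930844215 [-2.131  2.088  5.153] -0.072 27.43
45 -7.0651154127756115 [-1.548  2.331  2.968] -0.131 28.18
60 -8.051775064010172 [-0.873  3.25   3.294] -0.136 28.93
75 -8.990548878192214 [-1.841  1.808  4.246] -0.147 29.68
90 -9.9151604741636 [-3.214  2.717  4.683] -0.149 30.43
97.5 -10.352968912461904 [-2.312  3.181  4.205] -0.034 30.93
100.0 -10.505804248814428 [-2.642  2.964  3.38 ] -0.09 31.18
102.5 -10.626420071883615 [-1.474  2.645  3.045] -0.005 31.43
105.0 -10.766879235511368 [-2.619  1.471  3.978] -0.058 31.68
107.5 -10.978374114373537 [-1.855  2.944  2.498] -0.106 31.93
110.0 -11.14075040269205 [-2.717  2.779  3.635] -0.038 32.18
112.5 -11.278426524886612 [-2.505  2.233  4.477] -0.018 32.43
115.0 -11.43600032339205 [-2.62   2.848  4.243] -0.039 32.68
117.5 -11.598391917541619 [-2.147  1.492  5.654] -0.056 32.93
120.0 -11.73887780464591 [-3.47   1.506  5.711] -0.013 33.18
122.5 -11.857705053918465 [-2.979  1.951  5.165] -0.025 33.43
125.0 -11.9497588518914
[... 544 characters left out ...]
0077794457845 [-2.7    2.771  6.283] -0.078 35.93
150.0 -12.265224670403143 [-2.932  2.058  5.784] -0.038 36.18
152.5 -12.410891235923089 [-2.533  2.388  5.901] -0.021 36.43
155.0 -12.542233689366157 [-3.155  4.387  6.626] -0.046 36.68
157.5 -12.585964214891078 [-2.767  4.553  4.327] 0.015 36.93
160.0 -12.732711556508747 [-3.953  4.723  5.241] 0.074 37.18
162.5 -12.892204174170814 [-3.239  5.674  5.12 ] 0.185 37.43
165.0 -12.97507752448621 [-2.915  5.585  3.938] 0.215 37.68
167.5 -13.121849080003017 [-3.856  5.16   3.745] 0.301 37.93
170.0 -13.195711491072132 [-3.424  5.034  5.613] 0.638 38.18
stop 170.0 [0.597 0.337 0.234] [-3.424  5.034  5.613] 0.6381688877888247
0.9659434211570624 38.1833
```

```bash
python3 - <<'E'
from h import *
np.set_printoptions(precision=3,suppress=True)
f0=np.load('f0.npy');tot,z=np.load('tot.npy')
manip.sleep(.3);M=np.array([monitor.get_moment() for _ in range(6)]);print(M.mean(0),M[:,2],fz()-f0,pos())
Y=np.radians(224-tot);c=[.5967,.3364]
manip.move_gripper(1.);print(fz()-f0,monitor.get_moment())
at([*c,.32],Y,.12)
manip.goto(np.array([.59,.334,.31]),down(np.pi/2));manip.sleep(.3);m,a=shot('w');print(monitor.get_time_s())
cv2.imwrite('pics/end.png',cv2.resize(a[130:260,240:400,::-1],(720,585),interpolation=cv2.INTER_CUBIC))
E
```

```text
[0.837 0.611 0.617] [0.617 0.617 0.617 0.617 0.617 0.617] [-3.465  5.679  5.986] [0.597 0.337 0.234]
[-1.235 -0.831  0.259] [-0.089  0.136 -0.033]
41.0833
```

View pics/end.png

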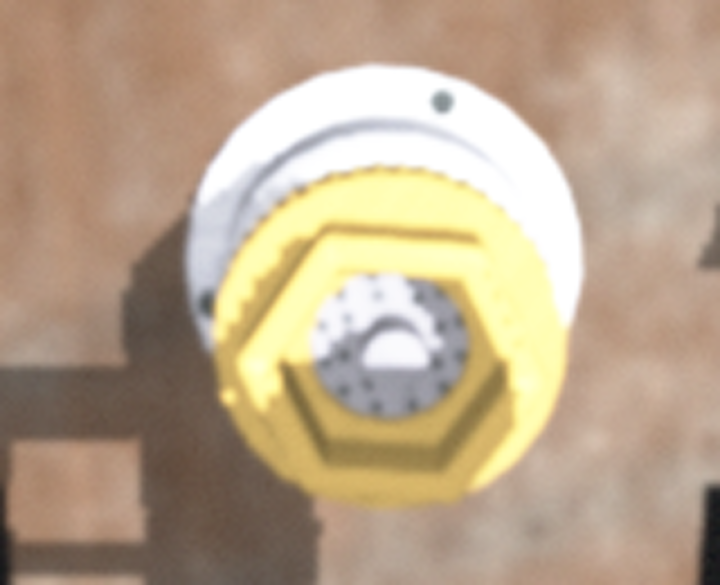

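```bash
python3 -c "
from h import *
print(order.job_done())"
```

```text
the job is handed in; nothing more can be done
None
```

I seated the disc in the mouth, screwed the ring down onto it and handed the job in at about 41 s of the 72 s allowed. The last torque reading was about 0.6 N m, slightly over the 0.2–0.5 snug range. The ring looked level and centred in the final picture, its lower edge was an estimated 12–13 mm below the rim, and no verdict was returned.

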